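# Pin the flask clamp shut with its spring cotter

### The job

The packed denture flask is ready for curing: swing the clamp's bar down over its stud until it is fully home on the flask, then take the spring cotter from the glass slab and push its straight leg through the stud's cross hole until the bow snaps over the stud, and let go. Feel for the hole and never force the cotter or the clamp; leave everything else on the bench where it stands.

Things in the scene. Friction and masses are not known exactly. Their poses are not given: they have to be found in the camera images.
- clamp: Denture-flask clamp, fixed to the bench: grey cast base 176 x 94 x 12 mm, a round brass flask (88 mm across, top at 76 mm) in its middle. Origin: centre of the base's underside, z up. x runs along the clamp from the stud (x = -60 mm) to two hinge cheeks (x = +60 mm, 96 mm high). The cotter goes in from the stud's outer side, moving along +x; only there have fingers room.
- bar (a joint): Angle of the clamp's flat steel bar, rad: 0 = level, fully home with its pad on the flask (hard stop); grows as the free end lifts. Hinge axis: parallel to the clamp's y, through clamp x = 60, z = 86 mm, in mid-thickness of the bar. The hinge is stiff: the bar stays where it is left; about 3 to 5 N at 80 mm from the hinge moves it. A bar not home covers the cross hole.
- bar_top (a point): Point on the bar's upper face, mid-width, 80 mm from the hinge axis: the place to push. Its z points out of that face, x along the bar to the hinge. When home it is 90 mm above the bench. The bar is 36 mm wide, 8 mm thick, 134 mm long from the hinge; its last 28 mm is a fork, 20 mm slot, that straddles the stud and ends 14 mm beyond the stud's axis.
- stud_axis (a point): Point on the axis of the clamp's stud, level with the upper face of the home bar (clamp x -60, y 0, z 90 mm). The stud is an upright 16 mm round steel post, set to height by hand with a nut: its flat top stands 21 to 37 mm above this point, and its cross hole's centre is always 16 mm below that top. The hole runs along the clamp's x, 5.5 mm high, 6.8 mm wide. The stud does not yield to a touch.
- cotter: Spring cotter (R-clip) of 4 mm steel wire, 82 mm long, about 40 g, loose, lying flat on the slab (leg axis 22 mm above the bench), its finger loop out over the slab's edge. Origin: centre of the loop, on the straight leg's axis; x along the leg to its tip, y to the bow's side, z up. The loop is black vinyl-dipped, 24 mm long (x), 18 mm wide (y, between the sides to grip), 9 mm thick.
- cotter_tip (a point): Tip of the straight leg, on its axis, 70 mm from the cotter's origin. The leg is 4 mm wire, its end cut off and rounded to a half ball, not polished: it catches on a rim it meets off centre.
- cotter_seat (a point): Point on the leg's axis, 39 mm from the cotter's origin, in the middle of the bow's curve: on the stud's axis once the bow has snapped over. The bow runs beside the leg (+y) from 14 to 62 mm; its flared end meets the stud with 23 mm to go, rides up with a push of 7 to 15 N, and from 10 mm before the seat drops over the stud. Beyond the seat it stops hard.
- bow (a joint): Angle by which the bow is sprung away from the straight leg, rad: 0 relaxed (also when seated over the stud), about 0.1 when riding over the stud.
- slab: Thick glass mixing slab, fixed, 110 (x) x 76 (y) x 20 mm. Origin: centre of its underside. The cotter's loop hangs over its -x end.
- cast_a: Bystander: stone dental cast, about 66 x 60 x 32 mm, loose. Origin: underside.
- cast_b: Bystander: a second stone dental cast, same size, loose. Origin: underside.
- bowl: Bystander: dark mixing bowl, 116 mm across, 62 mm high, loose. Origin: underside.
- jar: Bystander: amber glass jar, 54 mm across, 75 mm high, loose. Origin: underside.
- dish: Bystander: small white dappen dish, 26 mm across, 20 mm high, standing on the other end of the slab. Origin: underside.
- bur_block: Bystander: aluminium bur block 70 x 45 x 42 mm with burs, loose. Origin: underside.
- spatula: Bystander: plaster spatula, 200 mm long, lying on the bench. Origin: underside.
Mind the look-alikes: they are no part of the job. What is meant by the cotter is not purple, red or yellow, and is the smaller of those in its own colour.

How it is judged:
By the outcome, as a careful person would: the job done as asked, in the order asked, and still so for the second after the job is handed in, with the robot touching nothing.
It also fails if it takes over 67 s, if anything falls off the work surface, if the arm or the gripper's body presses on something with over 40 N, if the wrist force passes 120 N, or if a joint passes its speed limit or range.

### The arm

A 6-joint arm with a two-finger parallel gripper is mounted at the origin on the work surface. World frame = base frame: x ahead of the robot, y to its left, z up, the work surface at z = 0. Lengths are in mm, angles in rad, forces in N, time in s.
With the tool pointing down it reaches from about 350 to 800 mm from the base axis. Payload 7.3 kg.
Tool frame: the origin (TCP) lies at the very end of the fingers, on their centre line; the grasp point (between the pads) lies arm.hold_point_z behind it (arm.hold_point_z is the distance from the TCP to the grasp point, in mm); x points along the fingers, z is the direction in which the jaws open and shut, and the axes are right-handed (so a half turn about x gives the same grasp; the last joint's range is limited). The gripper opens to 85 mm and grips with 20 to 120 N. Pads are 22 mm wide; open, the fingers measure 114 mm over their backs; the gripper's body (76 mm by 85 mm) begins 54 mm behind the grasp point. The pads swing forward as they close: fully open they stand 13 mm farther back than shut.
Start: joints at [1.033, 0.342, 1.524, -0, 1.275, -0.146], TCP at [200.46, 485.243, 231.322] pointing down, gripper open.
Joint ranges: [-2.53, 2.53], [-0.77, 2.02], [0.04, 2.7], [-1, 4.14], [0.28, 2.66], [-3.11, 3.11]. Speed limits (rad/s): [2.57, 2.57, 3.14, 3.14, 3.14, 3.14].

### API

Orientations are given as [roll, pitch, yaw] about the fixed x, y, z axes, in that order (R = Rz(yaw) Ry(pitch) Rx(roll)).
In Python, from workcell import arm gives the robot as it stands.
- The arm moves only by the tool drive_tool, never from a script. Its argument "motion" is a list of rows, each a list of 4 numbers: the shift along the tool's x, y, z in m, then the turn about the tool's x in degrees. A call has exactly 10 rows; each row is the pose to reach, as a shift and turn from the pose commanded when the call began, along the tool's axes at that moment; what a row does not reach only later rows make up. A row lasts 1/12 s, in which the tool goes at most 41.7 mm and 7.16 degrees, less where a joint would pass 70% of its speed; a pose out of reach is approached as far as the arm can. A call with a gripper value outside its range is refused whole. "hand" is the opening in per cent of the stroke, from 0 (shut) to 100 (fully open), set as the call begins (left out, the last holds). The fingers move at their own pace and stop on an object; the grip force is fixed at half the most. Time passes only in rows, so rows that repeat a pose let the fingers close, or fill a call up. It gives the time, the measured TCP pose, the force and the opening at its end, in the units of the state.
- arm.read_state(): the state, without advancing time (a new reading comes with each control period).
- arm.snapshot(name): name is "side" or "top"; returns the picture (480x640x3 uint8, blue, green, red); there is no depth.
- arm.calibration(name): a dict with "fx", "fy", "cx", "cy" (pixels), "rvec" (rotation vector, rad) and "tvec" (3), from world to camera coordinates, as OpenCV has them. Camera axes: x right, y down, z forward; pixel columns grow to the right and rows downward; lengths in mm; the calibration is good to about 2 mm. A picture is of the moment at which its call begins. calibration takes no time and is no camera call.
- arm.close_job(): hands the job in, once; it reports no verdict.
Trained networks look in the newest picture that a camera, given by its name, has taken for a name from the list of things; names that differ only in an ending like _2 or _b are one class to them, and where a whole thing is asked for, a point or a joint stands for the part that bears it (a point fixed in the world has none). Each returns a list of dicts, best first, with "conf" (0 to 1); they miss things now and then, are a little off and sometimes report something else, mostly with a low value. They report only what shows in the picture. A call takes as long as a camera call. They do not tell look-alikes from the thing itself.
- arm.outline_of(camera, name): "pixels" (480x640 bool, what is visible of it).
- arm.pinpoint(camera, name): "xyz" ([x, y, z] in mm, in world coordinates, good to about 4 mm: a listed point, or the origin of a listed thing).
The state is a dict: "time_s": time; "joint_positions": joint angles; "qd": joint speeds; "effort": joint torques, N m; "tcp_pos": TCP position; "orientation": TCP orientation; "ft_force": force on the tool from outside, world axes, zero at the start; "ft_torque": the same for the moment, N m; "gripper_width": finger opening in mm.
Only numpy, scipy, OpenCV 4.12 (cv2) and the standard library are available. Lean on these libraries where they do the work, as an engineer would, in place of code of your own. Each camera call takes 0.05 s, during which the arm holds its last target. There are 200 camera calls.

## Working session

There is one attempt and no reset: what is moved stays moved. The work goes in short steps, Python scripts to look and compute and a tool call to move; the robot and the scene stay as the last step left them, time stands still between calls to the robot, and variables do not carry over. Pictures are saved under pics/ and viewed, about 8 in all and at most 12, crops included, and the job is handed in when it is done.

Besides the shell and the picture viewer there is one more tool, called after ">>>" as a command line: name --pt "numbers of a row" for each row, then --argument value for the rest. drive_tool: Moves the arm, as the interface text tells. Its arguments: {"type":"object","properties":{"motion":{"type":"array","items":{"type":"array","items":{"type":"number"}}},"hand":{"type":"number"}},"required":["motion"]}

```bash
ls; mkdir -p pics
python3 - <<'E'
from workcell import arm
import cv2,numpy as np
for c in("side","top"):
    cv2.imwrite(f"pics/{c}0.png",arm.snapshot(c))
    k=arm.calibration(c);R=cv2.Rodrigues(np.array(k["rvec"]))[0];print(c,k["fx"],(-R.T@np.array(k["tvec"]).reshape(3)).round(),R[2].round(2))
    for n in("clamp","bar_top","stud_axis","cotter","cotter_tip","slab"):
        print(c,n,[(np.round(d["xyz"]).tolist(),round(d["conf"],2)) for d in arm.pinpoint(c,n)][:5])
s=arm.read_state();print(s,arm.hold_point_z)
E
```

```text
pics
side 570.5833134432952 [ 163. -737.  570.] [ 0.45  0.73 -0.51]
side clamp [([526.0, 210.0, -0.0], 0.83)]
side bar_top [([530.0, 243.0, 161.0], 0.75)]
side stud_axis [([524.0, 143.0, 93.0], 0.6)]
side cotter [([428.0, -331.0, 5.0], 0.95), ([396.0, -222.0, 4.0], 0.93), ([491.0, -281.0, 22.0], 0.85), ([610.0, -361.0, 10.0], 0.74), ([661.0, -106.0, 7.0], 0.52)]
side cotter_tip [([336.0, -185.0, 0.0], 0.87), ([654.0, -173.0, 4.0], 0.68), ([506.0, -212.0, 22.0], 0.67), ([537.0, -426.0, 2.0], 0.59)]
side slab [([517.0, -213.0, 0.0], 0.95)]
top 599.1624481283294 [ 460.  -33. 1098.] [ 0.15 -0.03 -0.99]
top clamp [([531.0, 208.0, 0.0], 0.57), ([542.0, -184.0, 21.0], 0.4)]
top bar_top [([531.0, 241.0, 168.0], 0.73)]
top stud_axis [([518.0, 147.0, 91.0], 0.62)]
top cotter [([395.0, -222.0, 6.0], 0.83), ([428.0, -331.0, 6.0], 0.74), ([659.0, -109.0, 4.0], 0.7), ([607.0, -361.0, 2.0], 0.65), ([487.0, -278.0, 22.0], 0.58)]
top cotter_tip [([390.0, -413.0, -0.0], 0.95), ([509.0, -210.0, 19.0], 0.78), ([343.0, -186.0, 0.0], 0.66), ([538.0, -425.0, 5.0], 0.65), ([657.0, -176.0, 2.0], 0.54)]
top slab [([519.0, -214.0, 1.0], 0.64)]
{'time_s': 0.7, 'joint_positions': array([ 1.03299285e+00,  3.41945032e-01,  1.52410608e+00,  2.02285759e-06,
        1.27539698e+00, -1.46006651e-01]), 'qd': array([ 0.00174593,  0.00022285, -0.00053569,  0.00044539,  0.00038301,
        0.00033957]), 'effort': array([-6.05989280e-04, -4.33456635e+01, -2.46242702e+01, -1.12414575e-04,
        2.41136655e-05, -8.74103819e-06]), 'tcp_pos': array([200.46160911, 485.23935401, 231.3479336 ]), 'orientation': array([-0.13261989,  1.57065175,  1.04637901]), 'ft_force': array([-0.09126288,  0.16468352,  0.07304802]), 'ft_torque': array([-0.00793305,  0.00208301,  0.00214667]), 'gripper_width': 85.46670700572642} 18.700000000000003
```

View pics/side0.png

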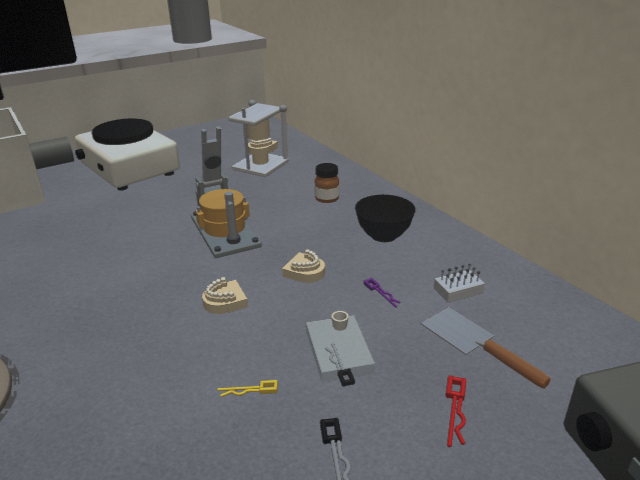

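View pics/top0.png

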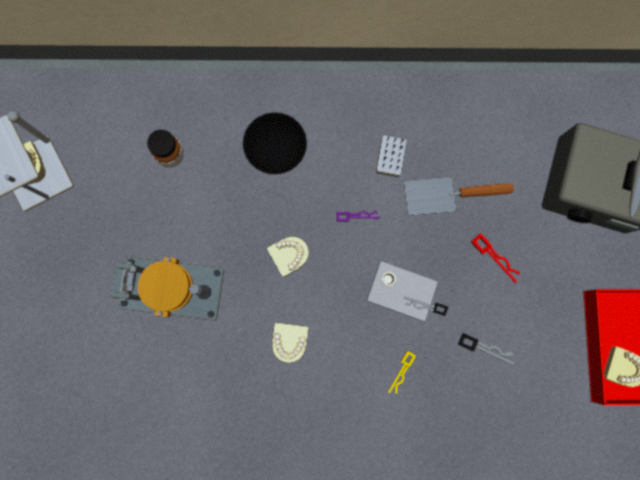

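Side view: the clamp is at (225,220) with its bar raised to about 1.2 rad, and the stud is on the near side at (231,215). The small black cotter lies on the slab with its loop at (345,377). The larger black one at (332,430) is a look-alike. Next I'll zoom in to get exact pixels.

```bash
cat > h.py <<'E'
import cv2,numpy as np
from workcell import arm
def cam(c):
    k=arm.calibration(c);K=np.array([[k["fx"],0,k["cx"]],[0,k["fy"],k["cy"]],[0,0,1.]])
    return K,np.array(k["rvec"],float),np.array(k["tvec"],float).reshape(3)
def proj(c,P):
    K,r,t=cam(c);return cv2.projectPoints(np.array(P,float).reshape(-1,1,3),r,t,K,None)[0].reshape(-1,2)
def unproj(c,uv,z):
    K,r,t=cam(c);R=cv2.Rodrigues(r)[0];C=-R.T@t
    d=R.T@np.linalg.solve(K,[uv[0],uv[1],1]);return C+d*(z-C[2])/d[2]
def tri(us,ut):
    Ps=[]
    for c in("side","top"):
        K,r,t=cam(c);Ps.append(K@np.c_[cv2.Rodrigues(r)[0],t])
    X=cv2.triangulatePoints(Ps[0],Ps[1],np.array(us,float).reshape(2,1),np.array(ut,float).reshape(2,1));return (X[:3]/X[3]).ravel()
def crop(im,x,y,w,h,s):
    o=cv2.resize(im[y:y+h,x:x+w],None,fx=s,fy=s,interpolation=cv2.INTER_CUBIC)
    for i in range(0,w,10):
        cv2.putText(o,str(x+i),(i*s,9),0,.33,(0,255,255),1) if i%20==0 else 0; cv2.line(o,(i*s,10),(i*s,14),(0,255,255),1)
    for i in range(0,h,10): cv2.putText(o,str(y+i),(0,i*s+4),0,.33,(0,255,255),1)
    return o
def yaw(s):
    R=cv2.Rodrigues(np.zeros(3))[0]
    from scipy.spatial.transform import Rotation as Ro
    R=Ro.from_euler('xyz',s["orientation"]).as_matrix();return np.degrees(np.arctan2(R[1,2],R[0,2]))
E
python3 - <<'E'
from h import *
s=cv2.imread("pics/side0.png");t=cv2.imread("pics/top0.png")
a=np.vstack([crop(s,185,120,80,150,4)[:600]])
b=np.vstack([crop(t,105,255,120,70,4)[:,:480][:280],crop(s,300,305,120,80,4)[:,:480][:320]])
cv2.imwrite("pics/c1.png",np.hstack([a,b]))
for c in("side","top"):
    for n in("cotter","slab","clamp"):
        for d in arm.outline_of(c,n):
            m=d["pixels"].astype(np.uint8);cs=max(cv2.findContours(m,0,2)[0],key=cv2.contourArea)
            print(c,n,round(d["conf"],2),cv2.boundingRect(cs),cv2.approxPolyDP(cs,3,True).reshape(-1,2).tolist() if n!="cotter" else "")
E
```

```text
side cotter 0.81 (445, 376, 21, 71) 
side cotter 0.8 (320, 417, 30, 63) 
side cotter 0.74 (364, 279, 33, 25) 
side cotter 0.72 (334, 356, 21, 30) 
side cotter 0.58 (221, 380, 57, 16) 
side slab 0.74 (305, 316, 70, 67) [[353, 316], [348, 317], [347, 326], [341, 331], [333, 328], [330, 318], [305, 325], [322, 382], [338, 379], [326, 350], [333, 345], [343, 366], [354, 376], [373, 372], [374, 362]]
side clamp 0.57 (192, 127, 69, 132) [[218, 127], [216, 137], [210, 140], [201, 130], [202, 177], [196, 178], [198, 208], [192, 214], [215, 258], [260, 244], [246, 222], [244, 197], [228, 187], [220, 171]]
top cotter 0.81 (431, 304, 15, 11) 
top cotter 0.8 (471, 234, 47, 48) 
top cotter 0.75 (398, 352, 17, 26) 
top cotter 0.62 (458, 334, 20, 17) 
top cotter 0.55 (336, 210, 43, 12) 
top cotter 0.41 (272, 324, 36, 39) 
top slab 0.75 (366, 262, 71, 60) [[379, 262], [366, 300], [425, 321], [436, 282]]
top slab 0.64 (267, 237, 41, 41) [[298, 238], [288, 237], [267, 248], [283, 277], [306, 259], [306, 246]]
top clamp 0.67 (111, 257, 112, 64) [[116, 264], [111, 296], [119, 301], [121, 309], [160, 316], [216, 318], [221, 269], [183, 265], [171, 257], [161, 261], [128, 257]]
```

View pics/c1.png

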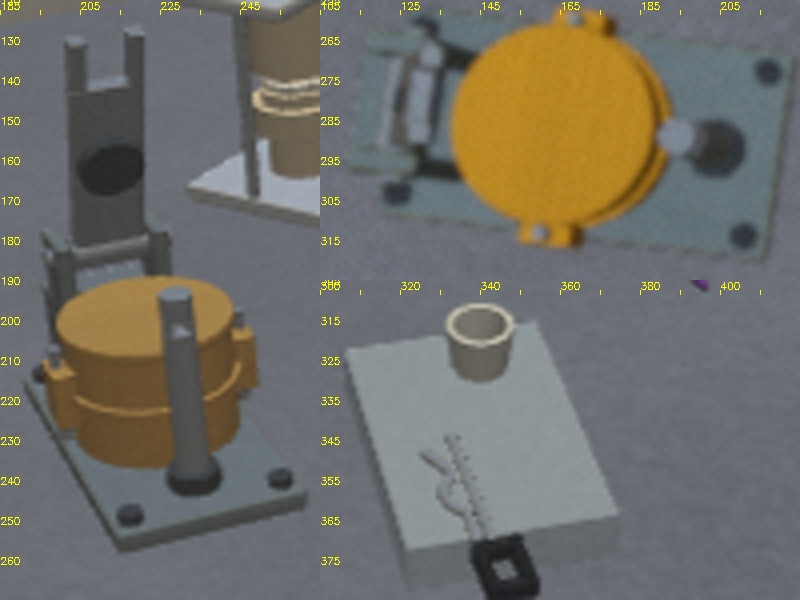

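Run:
```python
from h import *
def T(n,a,b):
    X=tri(a,b);print(n,X.round(1),(proj("side",X)-a).round(1).ravel(),(proj("top",X)-b).round(1).ravel())
T("studtop",(228.4,193.1),(193.9,289.1))
T("flask",(220.8,198.3),(162.1,284.1))
T("cornerA",(261,243.3),(215.8,319.1)) ; T("cornerB",(215.2,254.6),(223.4,269.2))
for a in [(261,243.3),(215.2,254.6)]: print("side z12",unproj("side",a,12).round(1))
for a in [(215.8,319.1),(223.4,269.2),(113,310),(118.5,262)]: print("top z12",unproj("top",a,12).round(1))
print("loop",unproj("side",(346,377),26).round(1),unproj("top",(439,309),26).round(1))
print("tip",unproj("side",(332.3,344),22).round(1))
m={}
for c in("side","top"):
    for d in arm.outline_of(c,"slab"):
        cs=max(cv2.findContours(d["pixels"].astype(np.uint8),0,2)[0],key=cv2.contourArea)
for a in [(305,323),(353.5,316),(374.5,363),(322,372)]: print("slab top side",unproj("side",a,20).round(1))
for a in [(379,262),(437.5,281.5),(426,320.5),(367,301)]: print("slab top top",unproj("top",a,20).round(1))
t=cv2.imread("pics/top0.png");cv2.imwrite("pics/c2.png",crop(t,360,255,100,75,8))
```

```text
studtop [517.8 144.3 113.2] [-0.4  0. ] [ 0.1 -0.4]
flask [527.4 205.6  74.6] [ 0.4 -0. ] [-0.2  0.4]
cornerA [509.9 104.7  28.9] [-23.5   0.2] [  9.2 -23.1]
cornerB [524.4 128.2  -3.8] [25.4 -4. ] [-8.9 19.7]
side z12 [558.  106.7  12. ]
side z12 [469.4 117.9  12. ]
top z12 [469.5 122.5  12. ]
top z12 [558.9 110.6  12. ]
top z12 [486.3 305.4  12. ]
top z12 [572.3 299.4  12. ]
loop [ 483.9 -282.4   26. ] [ 485.8 -276.1   26. ]
tip [ 507.3 -214.3   22. ]
slab top side [ 500.3 -150.2   20. ]
slab top side [ 571.1 -176.8   20. ]
slab top side [ 535.5 -276.9   20. ]
slab top side [ 465.7 -251.8   20. ]
slab top top [ 570.8 -171.    20. ]
slab top top [ 535.3 -276.4   20. ]
slab top top [ 465.6 -253.4   20. ]
slab top top [ 500.6 -148.1   20. ]
```

View pics/c2.png

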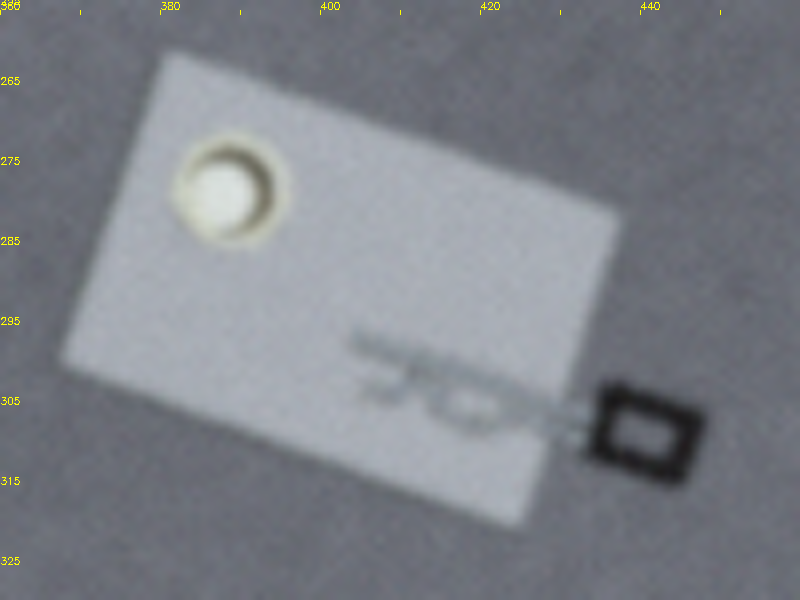

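```bash
cat >> h.py <<'E'
O=np.array([526,204.,0]);CY=np.radians(82.5)
def cw(x,y,z): 
    c,s=np.cos(CY),np.sin(CY);return np.array([O[0]+c*x-s*y,O[1]+s*x+c*y,z])
def shift(P,psi=None,P0=None):
    s=arm.read_state();p=np.radians(yaw(s));d=np.array(P)-(s["tcp_pos"] if P0 is None else P0)
    print("shift m",np.round([-d[2]/1e3,(-np.sin(p)*d[0]+np.cos(p)*d[1])/1e3,(np.cos(p)*d[0]+np.sin(p)*d[1])/1e3],4),"turn",None if psi is None else round(np.degrees(p)-psi,1),"psi",round(np.degrees(p),2))
E
python3 - <<'E'
from h import *
for a in (1.0,1.1,1.2,1.3,1.4):
    q=[cw(60-134*np.cos(a)+4*np.sin(a),y,86+134*np.sin(a)+4*np.cos(a)) for y in(14,-14)]
    print(a,proj("side",q).round().tolist(),proj("top",q).round().tolist())
print(cw(-60,0,0))
L=unproj("top",(440.2,308.8),26.5);print(L,unproj("top",(403.4,297.1),24))
shift(cw(85,0,231),-7.5)
E
```

```text
1.0 [[208.0, 140.0], [223.0, 137.0]] [[148.0, 290.0], [151.0, 271.0]]
1.1 [[205.0, 134.0], [220.0, 132.0]] [[139.0, 289.0], [142.0, 270.0]]
1.2 [[203.0, 129.0], [218.0, 127.0]] [[129.0, 287.0], [132.0, 269.0]]
1.3 [[201.0, 125.0], [216.0, 123.0]] [[120.0, 286.0], [123.0, 267.0]]
1.4 [[199.0, 122.0], [214.0, 119.0]] [[110.0, 285.0], [114.0, 266.0]]
[518.16842847 144.51330832   0.        ]
[ 486.12312423 -278.15709111   26.5       ] [ 507.21516648 -213.13174682   24.        ]
shift m [ 3.000e-04 -3.863e-01 -5.350e-02] turn 75.1 psi 67.55
```

>>> drive_tool --pt "0 -0.039 -0.005 7" --pt "0 -0.078 -0.011 14" --pt "0 -0.117 -0.016 21" --pt "0 -0.156 -0.022 28" --pt "0 -0.195 -0.027 35" --pt "0 -0.234 -0.032 42" --pt "0 -0.273 -0.038 49" --pt "0 -0.312 -0.043 56" --pt "0 -0.35 -0.049 63" --pt "0 -0.386 -0.0535 70" --hand 0

```text
time_s: 1.93
tcp_pos: [538.5, 286.8, 231.3]
orientation: [0.122, 1.571, 0.072]
ft_force: [0.2, -0.1, -0.1]
gripper_width: -0.0
```

Run:
```python
from h import *
shift(cw(75,0,165),-7.5)
```

```text
shift m [ 0.0663 -0.0086 -0.0022] turn 4.7 psi -2.83
```

>>> drive_tool --pt "0.025 -0.003 -0.0022 4.7" --pt "0.05 -0.006 -0.0022 4.7" --pt "0.067 -0.009 -0.0022 4.7" --pt "0.068 -0.022 -0.0022 4.7" --pt "0.069 -0.035 -0.0022 4.7" --pt "0.07 -0.041 -0.0022 4.7" --pt "0.072 -0.045 -0.0022 4.7" --pt "0.0735 -0.0485 -0.0022 4.7" --pt "0.0755 -0.052 -0.0022 4.7" --pt "0.078 -0.056 -0.0022 4.7"

```text
time_s: 2.77
tcp_pos: [532.8, 232.6, 154.4]
orientation: [0.412, 1.568, 0.288]
ft_force: [-1.1, 1.9, 4.0]
gripper_width: 0.2
```

Run:
```python
from h import *
s=arm.read_state();print(s["ft_force"].round(1),s["tcp_pos"],yaw(s));d=s["tcp_pos"]-O;c,q=np.cos(CY),np.sin(CY);print("clamp",c*d[0]+q*d[1],-q*d[0]+c*d[1])
print([(np.round(d["xyz"]).tolist(),round(d["conf"],2)) for n in("top","side") if arm.snapshot(n) is not None for d in arm.pinpoint(n,"bar_top")])
```

```text
[-1.1  1.9  4. ] [532.82113969 232.63093893 154.38399153] -7.1254161039299095
clamp 29.276334670632686 -3.0256964580813395
[([527.0, 224.0, 157.0], 0.6), ([775.0, 216.0, -2.0], 0.48)]
```

>>> drive_tool --pt "0.0021 -0.0032 -0.001 0" --pt "0.0071 -0.0094 -0.002 0" --pt "0.0127 -0.0152 -0.003 0" --pt "0.0188 -0.0206 -0.003 0" --pt "0.0254 -0.0256 -0.003 0" --pt "0.0325 -0.03 -0.003 0" --pt "0.0399 -0.034 -0.003 0" --pt "0.0475 -0.0376 -0.003 0" --pt "0.0513 -0.039 -0.003 0" --pt "0.0553 -0.0406 -0.003 0"

```text
time_s: 3.8
tcp_pos: [523.6, 192.3, 97.2]
orientation: [-2.85, 1.569, -2.975]
ft_force: [-0.8, 1.9, 2.6]
gripper_width: 0.1
```

>>> drive_tool --pt "0.0015 -0.0005 0 0" --pt "0.003 -0.001 0 0" --pt "0.0045 -0.001 0 0" --pt "0.0055 -0.001 0 0" --pt "0.0065 -0.001 0 0" --pt "0.007 -0.001 0 0" --pt "0.0075 -0.001 0 0" --pt "0.008 -0.001 0 0" --pt "0.008 -0.001 0 0" --pt "0.008 -0.001 0 0"

```text
time_s: 4.63
tcp_pos: [524.1, 191.6, 90.1]
orientation: [0.074, 1.571, -0.051]
ft_force: [-1.7, -1.0, 2.6]
gripper_width: 0.1
```

>>> drive_tool --pt "0.0004 0 0 0" --pt "0.0008 0 0 0" --pt "0.0012 0 0 0" --pt "0.0016 0 0 0" --pt "0.002 0 0 0" --pt "0.002 0 0 0" --pt "0.002 0 0 0" --pt "0.002 0 0 0" --pt "0.002 0 0 0" --pt "0.002 0 0 0"

```text
time_s: 5.47
tcp_pos: [524.2, 191.6, 89.9]
orientation: [0.189, 1.569, 0.065]
ft_force: [-6.1, -2.5, 16.5]
gripper_width: 0.1
```

Run:
```python
from h import *
shift([486,-279,110],-17.9)
```

```text
shift m [-0.0201 -0.4717  0.0206] turn 10.8 psi -7.14
```

>>> drive_tool --pt "-0.04 0 0 0" --pt "-0.08 0 0 0" --pt "-0.11 -0.03 0.001 0" --pt "-0.11 -0.07 0.003 1" --pt "-0.11 -0.11 0.005 2" --pt "-0.11 -0.15 0.007 3" --pt "-0.11 -0.19 0.009 4" --pt "-0.11 -0.23 0.011 5" --pt "-0.11 -0.27 0.013 6" --pt "-0.11 -0.31 0.015 7" --hand 60

```text
time_s: 6.3
tcp_pos: [500.1, -119.7, 198.0]
orientation: [0.287, 1.57, 0.04]
ft_force: [1.6, 1.2, -0.2]
gripper_width: 51.3
```

>>> drive_tool --pt "0 -0.04 0.0013 2" --pt "0 -0.08 0.003 4" --pt "0 -0.12 0.0045 4" --pt "0.01 -0.15 0.006 4" --pt "0.03 -0.163 0.006 4" --pt "0.05 -0.163 0.006 4" --pt "0.07 -0.163 0.006 4" --pt "0.09 -0.163 0.006 4" --pt "0.09 -0.163 0.006 4" --pt "0.09 -0.163 0.006 4"

```text
time_s: 7.13
tcp_pos: [466.1, -277.0, 107.3]
orientation: [2.678, 1.569, 2.361]
ft_force: [-0.4, 0.2, 0.7]
gripper_width: 51.1
```

Run:
```python
from h import *
s=cv2.UMat(arm.snapshot("side")).get();t=arm.snapshot("top").copy()
P=arm.read_state()["tcp_pos"];print(P)
shift([486,-279,6],-17.9)
a=crop(s,190,120,80,150,4);b=crop(s,300,300,110,90,4);c=crop(t,400,270,55,60,4)
W=np.zeros((600,800,3),np.uint8);W[:600,:320]=a;W[:360,320:760]=b;W[360:,320:540]=c
cv2.imwrite("pics/c3.png",W)
for n in("side","top"): print([(np.round(d["xyz"]).tolist(),round(d["conf"],2)) for d in arm.pinpoint(n,"bar_top")+arm.pinpoint(n,"stud_axis")])
```

```text
[ 467.09510881 -277.74385874  109.10976437]
shift m [0.1031 0.0047 0.0184] turn -0.2 psi -18.13
[([526.0, 187.0, 88.0], 0.98), ([784.0, 22.0, 1.0], 0.44), ([522.0, 144.0, 92.0], 0.67), ([524.0, 186.0, 89.0], 0.57)]
[([525.0, 184.0, 94.0], 0.88), ([520.0, 145.0, 92.0], 0.7)]
```

View pics/c3.png

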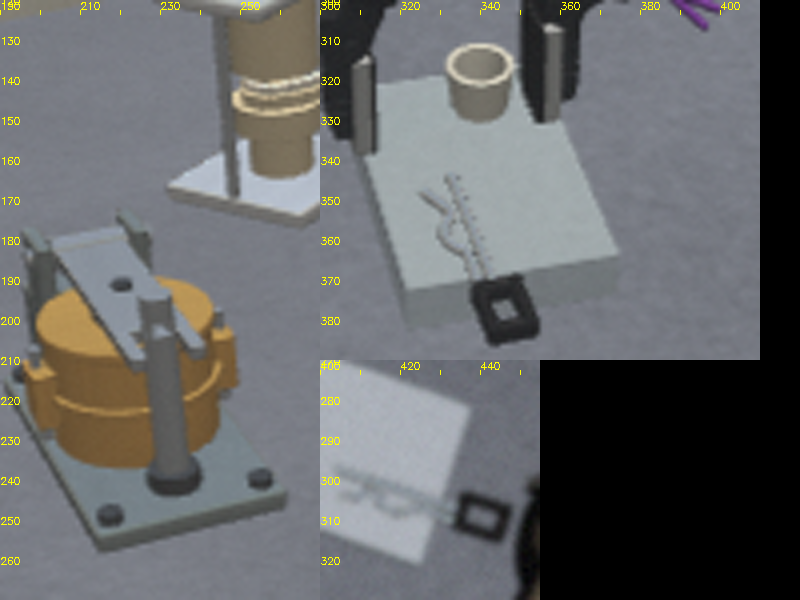

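>>> drive_tool --pt "0 0.0025 0.009 0" --pt "0 0.0047 0.0184 0" --pt "0.03 0.0047 0.0184 0" --pt "0.055 0.0047 0.0184 0" --pt "0.075 0.0047 0.0184 0" --pt "0.09 0.0047 0.0184 0" --pt "0.1 0.0047 0.0184 0" --pt "0.104 0.0047 0.0184 0" --pt "0.104 0.0047 0.0184 0" --pt "0.104 0.0047 0.0184 0" --hand 40

```text
time_s: 8.27
tcp_pos: [485.9, -278.9, 4.7]
orientation: [-0.259, 1.57, -0.576]
ft_force: [-1.0, -0.5, -0.4]
gripper_width: 34.2
```

Run:
```python
from h import *
s=arm.snapshot("side").copy();t=arm.snapshot("top").copy()
shift([486,-279,4],-17.9)
W=np.zeros((480,800,3),np.uint8);W[:,:520]=crop(s,290,305,130,120,4);W[:240,520:800]=crop(t,390,270,70,60,4)
cv2.imwrite("pics/c4.png",W)
```

```text
shift m [ 0.0011  0.0001 -0.    ] turn -0.2 psi -18.14
```

View pics/c4.png

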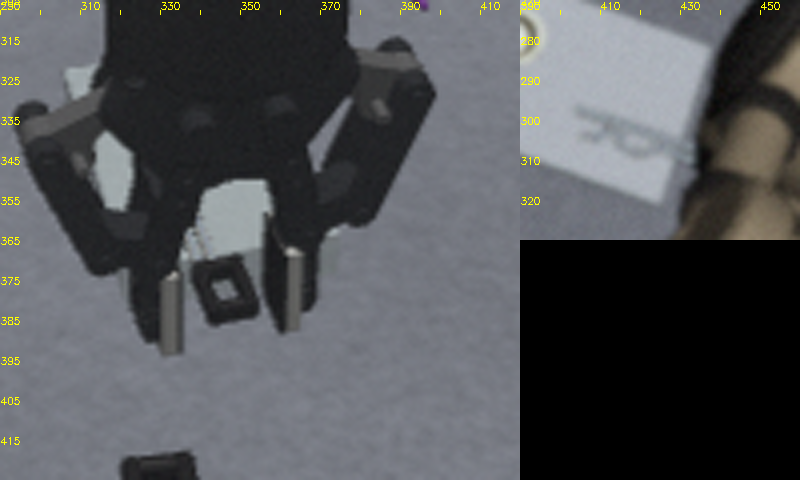

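Side view: the loop, at (346,377), lies between the pads at (331–363, 380), so I'll close on it.

>>> drive_tool --pt "0 0 0 0" --pt "0 0 0 0" --pt "0 0 0 0" --pt "0 0 0 0" --pt "0 0 0 0" --pt "0 0 0 0" --pt "0 0 0 0" --pt "-0.01 0 0 0" --pt "-0.03 0 0 0" --pt "-0.05 0 0 0" --hand 0

```text
time_s: 9.2
tcp_pos: [484.5, -278.0, 54.1]
orientation: [2.789, 1.568, 2.472]
ft_force: [0.6, 0.3, -0.6]
gripper_width: 16.6
```

Run:
```python
from h import *
s=arm.snapshot("side").copy();t=arm.snapshot("top").copy()
st=arm.read_state();print(st["tcp_pos"],yaw(st),st["gripper_width"])
for n in("side","top"):
    for q in("cotter_tip","cotter_seat","cotter"):print(n,q,[(np.round(d["xyz"],1).tolist(),round(d["conf"],2)) for d in arm.pinpoint(n,q) if abs(d["xyz"][0]-495)<35 and abs(d["xyz"][1]+245)<50])
W=np.zeros((600,800,3),np.uint8);W[:,:400]=crop(s,300,270,80,120,5);W[:300,400:]=crop(t,380,270,80,60,5)
cv2.imwrite("pics/c5.png",W)
```

```text
[ 486.80598453 -279.70879364   57.20110166] -18.140201777397564 16.779688106170102
side cotter_tip []
side cotter_seat [([494.9, -242.0, 72.5], 0.56)]
side cotter [([490.4, -276.5, 71.8], 0.46)]
top cotter_tip [([508.2, -210.0, 75.0], 0.48)]
top cotter_seat [([493.7, -242.5, 80.0], 0.5)]
top cotter [([485.6, -282.3, 74.8], 0.68)]
```

View pics/c5.png

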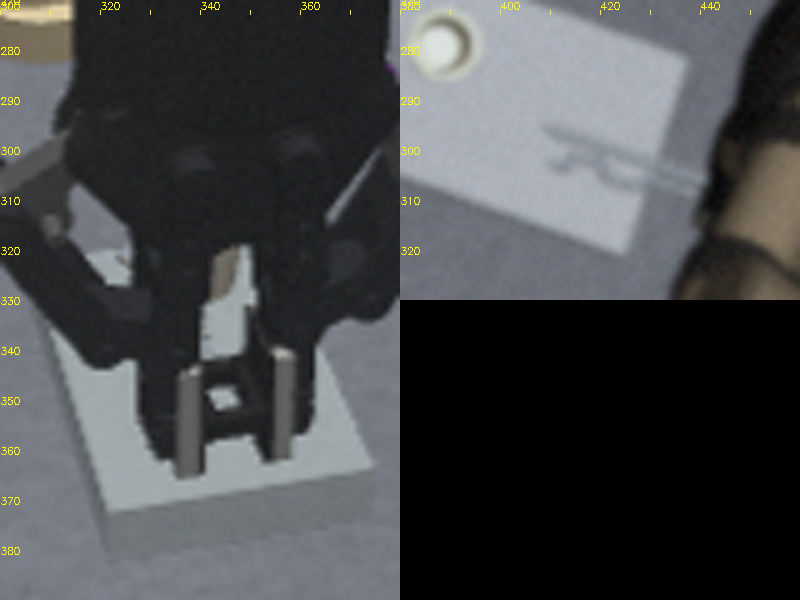

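Run:
```python
from h import *
shift(cw(-153,0,100),-7.5)
for n in("cast_a","jar"): print(n,[np.round(d["xyz"]).tolist() for d in arm.pinpoint("top",n)])
```

```text
shift m [-0.047   0.3207 -0.0826] turn -10.6 psi -18.15
cast_a [[430.0, -8.0, -3.0], [587.0, -7.0, 1.0]]
jar [[776.0, 215.0, 3.0]]
```

>>> drive_tool --pt "-0.03 0.01 0 0" --pt "-0.06 0.03 -0.005 -1" --pt "-0.07 0.06 -0.015 -2" --pt "-0.07 0.095 -0.024 -3" --pt "-0.07 0.13 -0.033 -4" --pt "-0.07 0.165 -0.042 -5" --pt "-0.07 0.2 -0.051 -6" --pt "-0.07 0.235 -0.06 -7.5" --pt "-0.06 0.27 -0.07 -9" --pt "-0.05 0.3 -0.077 -10.6"

```text
time_s: 10.53
tcp_pos: [505.4, 32.7, 104.0]
orientation: [0.489, 1.57, 0.359]
ft_force: [0.7, -0.1, -0.6]
gripper_width: 16.7
```

>>> drive_tool --pt "0 0.005 0 0" --pt "0 0.005 0 0" --pt "0 0.005 0 0" --pt "0 0.005 0 0" --pt "0 0.005 0 0" --pt "0 0.005 0 0" --pt "0 0.005 0 0" --pt "0 0.005 0 0" --pt "0 0.005 0 0" --pt "0 0.005 0 0"

```text
time_s: 11.37
tcp_pos: [506.2, 35.2, 104.1]
orientation: [0.553, 1.571, 0.421]
ft_force: [-0.1, 0.7, -0.0]
gripper_width: 16.6
```

Run:
```python
from h import *
s=arm.snapshot("side").copy();t=arm.snapshot("top").copy()
st=arm.read_state();print(st["tcp_pos"],yaw(st),st["ft_force"].round(2),st["gripper_width"])
shift(cw(-153,0,100),-7.5)
for n in("side","top"):
    for q in("cotter_tip","cotter_seat","stud_axis"):print(n,q,[(np.round(d["xyz"],1).tolist(),round(d["conf"],2)) for d in arm.pinpoint(n,q) if d["xyz"][1]>30])
W=np.zeros((600,800,3),np.uint8);W[:,:480]=crop(s,195,170,80,100,6);W[:300,480:]=crop(t,170,260,64,60,5)
cv2.imwrite("pics/c6.png",W)
```

```text
[506.20073831  35.37893302 104.02689499] -7.5551246969256 [ 0.87  0.7  -0.45] 16.846227436504893
shift m [ 0.004   0.0168 -0.0024] turn -0.1 psi -7.56
side cotter_tip []
side cotter_seat [([511.7, 34.6, 121.4], 0.6), ([512.0, 73.1, 122.9], 0.46)]
side stud_axis [([523.7, 141.1, 94.6], 0.91)]
top cotter_tip []
top cotter_seat []
top stud_axis []
```

View pics/c6.png

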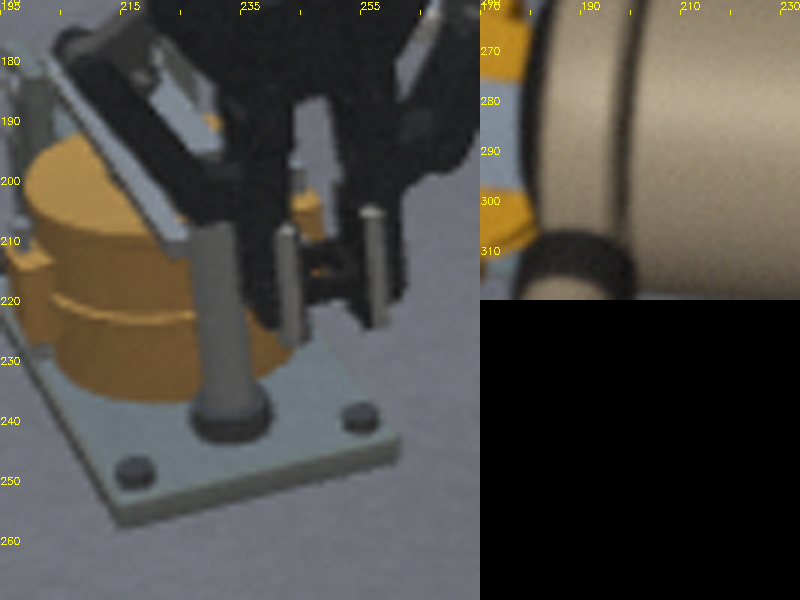

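>>> drive_tool --pt "0 0.012 -0.001 0" --pt "0 0.024 -0.0024 0" --pt "0 0.036 -0.0024 0" --pt "0 0.044 -0.0024 0" --pt "0.001 0.044 -0.0024 0" --pt "0.002 0.044 -0.0024 0" --pt "0.003 0.044 -0.0024 0" --pt "0.0035 0.044 -0.0024 0" --pt "0.0035 0.044 -0.0024 0" --pt "0.0035 0.044 -0.0024 0"

```text
time_s: 12.6
tcp_pos: [509.6, 79.0, 100.4]
orientation: [2.839, 1.571, 2.706]
ft_force: [0.0, 0.3, -0.8]
gripper_width: 16.5
```

>>> drive_tool --pt "0.0002 0 0 0" --pt "0.0004 0 0 0" --pt "0.0006 0 0 0" --pt "0.0008 0 0 0" --pt "0.001 0 0 0" --pt "0.0012 0 0 0" --pt "0.0012 0 0 0" --pt "0.0012 0 0 0" --pt "0.0012 0 0 0" --pt "0.0012 0 0 0"

```text
time_s: 13.43
tcp_pos: [509.6, 79.4, 99.3]
orientation: [0.886, 1.571, 0.754]
ft_force: [-0.8, 0.4, -0.6]
gripper_width: 16.9
```

>>> drive_tool --pt "0.0002 0 0 0" --pt "0.0004 0 0 0" --pt "0.0006 0 0 0" --pt "0.0008 0 0 0" --pt "0.001 0 0 0" --pt "0.001 0 0 0" --pt "0.001 0 0 0" --pt "0.001 0 0 0" --pt "0.001 0 0 0" --pt "0.001 0 0 0"

```text
time_s: 14.27
tcp_pos: [509.6, 79.4, 98.3]
orientation: [1.02, 1.571, 0.888]
ft_force: [0.8, 0.2, 1.0]
gripper_width: 16.6
```

Run:
```python
from h import *
s=arm.read_state();print(s["tcp_pos"].round(2),s["ft_force"].round(2),s["ft_torque"].round(3))
```

```text
[509.59  79.36  98.32] [0.78 0.19 0.95] [-0.026 -0.049  0.015]
```

>>> drive_tool --pt "0.0002 0 0 0" --pt "0.0004 0 0 0" --pt "0.0006 0 0 0" --pt "0.0006 0 0 0" --pt "0.0006 0 0 0" --pt "0.0006 0 0 0" --pt "0.0006 0 0 0" --pt "0.0006 0 0 0" --pt "0.0006 0 0 0" --pt "0.0006 0 0 0"

```text
time_s: 15.1
tcp_pos: [509.7, 79.4, 97.7]
orientation: [0.646, 1.571, 0.514]
ft_force: [0.0, 0.5, 1.9]
gripper_width: 16.8
```

Run:
```python
from h import *
s=arm.read_state();print(s["tcp_pos"].round(2),s["ft_force"].round(2),s["ft_torque"].round(3))
```

```text
[509.65  79.37  97.74] [0.   0.55 1.85] [ 0.058 -0.023  0.066]
```

>>> drive_tool --pt "0.0002 0 0 0" --pt "0.0004 0 0 0" --pt "0.0005 0 0 0" --pt "0.0005 0 0 0" --pt "0.0005 0 0 0" --pt "0.0005 0 0 0" --pt "0.0005 0 0 0" --pt "0.0005 0 0 0" --pt "0.0005 0 0 0" --pt "0.0005 0 0 0"

```text
time_s: 15.93
tcp_pos: [509.7, 79.3, 97.3]
orientation: [0.439, 1.571, 0.307]
ft_force: [-0.8, -1.2, 3.8]
gripper_width: 16.9
```

Run:
```python
from h import *
s=arm.read_state();print(s["tcp_pos"].round(2),s["ft_force"].round(2),s["ft_torque"].round(3))
```

```text
[509.69  79.34  97.26] [-0.8  -1.2   3.82] [0.139 0.028 0.009]
```

>>> drive_tool --pt "-0.004 0 0 0" --pt "-0.006 -0.008 0 0" --pt "-0.006 -0.018 0 0" --pt "0 -0.024 0 0" --pt "0.008 -0.024 0 0" --pt "0.0145 -0.024 0 0" --pt "0.0171 -0.024 0 0" --pt "0.0171 -0.022 0 0" --pt "0.0171 -0.019 0 0" --pt "0.0171 -0.016 0 0"

```text
time_s: 16.77
tcp_pos: [507.7, 64.0, 80.2]
orientation: [0.701, 1.57, 0.57]
ft_force: [0.0, 0.6, -0.8]
gripper_width: 16.7
```

```bash
cat > st.py <<'E'
from h import *
s=arm.read_state();d=s["tcp_pos"]-O;c,q=np.cos(CY),np.sin(CY);f=s["ft_force"]
print("clamp",round(c*d[0]+q*d[1],2),round(-q*d[0]+c*d[1],2),d[2].round(2),"F",[round(c*f[0]+q*f[1],1),round(-q*f[0]+c*f[1],1),round(f[2],1)],s["ft_torque"].round(3),round(yaw(s),2))
E
python3 st.py
```

```text
clamp -141.19 -0.14 80.16 F [np.float64(0.6), np.float64(0.0), np.float64(-0.8)] [-0.012  0.037  0.006] -7.54
```

Now I'll feel gently inward.

>>> drive_tool --pt "0 0.0007 0 0" --pt "0 0.0014 0 0" --pt "0 0.0021 0 0" --pt "0 0.0028 0 0" --pt "0 0.0035 0 0" --pt "0 0.0042 0 0" --pt "0 0.0047 0 0" --pt "0 0.0052 0 0" --pt "0 0.0052 0 0" --pt "0 0.0052 0 0"

```text
time_s: 17.6
tcp_pos: [508.2, 68.7, 80.1]
orientation: [1.434, 1.571, 1.302]
ft_force: [-0.5, 0.5, -0.4]
gripper_width: 16.5
```

```bash
python3 st.py
```

```text
clamp -136.51 0.01 80.1 F [np.float64(0.4), np.float64(0.6), np.float64(-0.4)] [ 0.026 -0.002  0.052] -7.55
```

>>> drive_tool --pt "0 0.0005 0 0" --pt "0 0.001 0 0" --pt "0 0.0015 0 0" --pt "0 0.002 0 0" --pt "0 0.0025 0 0" --pt "0 0.0025 0 0" --pt "0 0.0025 0 0" --pt "0 0.0025 0 0" --pt "0 0.0025 0 0" --pt "0 0.0025 0 0"

```text
time_s: 18.43
tcp_pos: [508.5, 71.1, 80.1]
orientation: [0.76, 1.571, 0.628]
ft_force: [-0.3, -0.3, -0.3]
gripper_width: 16.5
```

```bash
python3 st.py
```

```text
clamp -134.05 -0.02 80.11 F [np.float64(-0.3), np.float64(0.3), np.float64(-0.3)] [-0.008 -0.    -0.006] -7.55
```

>>> drive_tool --pt "0 0.0005 0 0" --pt "0 0.001 0 0" --pt "0 0.0015 0 0" --pt "0 0.002 0 0" --pt "0 0.0025 0 0" --pt "0 0.003 0 0" --pt "0 0.0035 0 0" --pt "0 0.0035 0 0" --pt "0 0.0035 0 0" --pt "0 0.0035 0 0"

```text
time_s: 19.27
tcp_pos: [509.0, 74.6, 80.1]
orientation: [1.384, 1.571, 1.252]
ft_force: [0.6, 0.1, -0.9]
gripper_width: 16.8
```

```bash
python3 st.py
```

```text
clamp -130.51 -0.01 80.09 F [np.float64(0.2), np.float64(-0.6), np.float64(-0.9)] [ 0.015  0.013 -0.062] -7.55
```

>>> drive_tool --pt "0 0.001 0 0" --pt "0 0.002 0 0" --pt "0 0.003 0 0" --pt "0 0.004 0 0" --pt "0 0.005 0 0" --pt "0 0.006 0 0" --pt "0 0.006 0 0" --pt "0 0.006 0 0" --pt "0 0.006 0 0" --pt "0 0.006 0 0"

```text
time_s: 20.1
tcp_pos: [509.7, 80.5, 80.1]
orientation: [2.181, 1.571, 2.049]
ft_force: [-0.8, -0.3, -0.3]
gripper_width: 16.8
```

```bash
python3 st.py
```

```text
clamp -124.53 0.01 80.08 F [np.float64(-0.4), np.float64(0.8), np.float64(-0.3)] [-0.021  0.024  0.028] -7.55
```

>>> drive_tool --pt "0 0.0007 0 0" --pt "0 0.0014 0 0" --pt "0 0.0021 0 0" --pt "0 0.0028 0 0" --pt "0 0.0035 0 0" --pt "0 0.0042 0 0" --pt "0 0.0049 0 0" --pt "0 0.0056 0 0" --pt "0 0.006 0 0" --pt "0 0.006 0 0"

```text
time_s: 20.93
tcp_pos: [510.4, 86.6, 80.0]
orientation: [3.108, 1.57, 2.977]
ft_force: [-0.7, 0.4, 0.2]
gripper_width: 16.9
```

```bash
python3 st.py
```

```text
clamp -118.45 0.19 80.05 F [np.float64(0.3), np.float64(0.8), np.float64(0.2)] [-0.028  0.138  0.076] -7.54
```

>>> drive_tool --pt "0 0.0006 0 0" --pt "0 0.0012 0 0" --pt "0 0.0018 0 0" --pt "0 0.0024 0 0" --pt "0 0.003 0 0" --pt "0 0.0036 0 0" --pt "0 0.0042 0 0" --pt "0 0.0048 0 0" --pt "0 0.005 0 0" --pt "0 0.005 0 0"

```text
time_s: 21.77
tcp_pos: [510.9, 91.5, 80.0]
orientation: [-3.106, 1.57, 3.046]
ft_force: [-4.3, -0.6, -0.8]
gripper_width: 16.4
```

```bash
python3 st.py
```

```text
clamp -113.48 0.27 79.99 F [np.float64(-1.2), np.float64(4.2), np.float64(-0.8)] [-0.212  0.62   0.202] -7.54
```

>>> drive_tool --pt "0 0.0006 -0.0003 0" --pt "0 0.0012 -0.0006 0" --pt "0 0.0018 -0.0007 0" --pt "0 0.0024 -0.0007 0" --pt "0 0.003 -0.0007 0" --pt "0 0.0036 -0.0007 0" --pt "0 0.004 -0.0007 0" --pt "0 0.0045 -0.0007 0" --pt "0 0.005 -0.0007 0" --pt "0 0.005 -0.0007 0"

```text
time_s: 22.6
tcp_pos: [511.2, 96.9, 80.1]
orientation: [1.405, 1.57, 1.273]
ft_force: [-4.1, 2.2, 0.5]
gripper_width: 16.8
```

```bash
python3 st.py
```

```text
clamp -108.1 0.68 80.12 F [np.float64(1.7), np.float64(4.3), np.float64(0.5)] [0.333 0.604 0.168] -7.55
```

>>> drive_tool --pt "0 0.0007 -0.0003 0" --pt "0 0.0014 -0.0006 0" --pt "0 0.0021 -0.0007 0" --pt "0 0.0028 -0.0007 0" --pt "0 0.0035 -0.0007 0" --pt "0 0.0042 -0.0007 0" --pt "0 0.005 -0.0007 0" --pt "0 0.0055 -0.0007 0" --pt "0 0.006 -0.0007 0" --pt "0 0.006 -0.0007 0"

```text
time_s: 23.43
tcp_pos: [511.7, 102.7, 80.3]
orientation: [0.396, 1.57, 0.265]
ft_force: [0.8, 0.6, -1.4]
gripper_width: 16.5
```

```bash
python3 st.py
```

```text
clamp -102.29 0.95 80.26 F [np.float64(0.7), np.float64(-0.8), np.float64(-1.4)] [ 0.118 -0.064 -0.008] -7.55
```

>>> drive_tool --pt "0 0.0005 0 0" --pt "0 0.001 0 0" --pt "0 0.0015 0 0" --pt "0 0.002 0 0" --pt "0 0.0025 0 0" --pt "0 0.0028 0 0" --pt "0 0.003 0 0" --pt "0 0.003 0 0" --pt "0 0.003 0 0" --pt "0 0.003 0 0"

```text
time_s: 24.27
tcp_pos: [511.9, 105.5, 80.2]
orientation: [0.387, 1.57, 0.255]
ft_force: [2.1, 0.0, -0.4]
gripper_width: 16.7
```

```bash
python3 st.py
```

```text
clamp -99.46 1.12 80.21 F [np.float64(0.3), np.float64(-2.1), np.float64(-0.4)] [-0.044 -0.407 -0.117] -7.55
```

>>> drive_tool --pt "0 0.0003 0.0003 0" --pt "0 0.0006 0.0006 0" --pt "0 0.0009 0.0007 0" --pt "0 0.0012 0.0007 0" --pt "0 0.0015 0.0007 0" --pt "0 0.0018 0.0007 0" --pt "0 0.002 0.0007 0" --pt "0 0.002 0.0007 0" --pt "0 0.002 0.0007 0" --pt "0 0.002 0.0007 0"

```text
time_s: 25.1
tcp_pos: [512.5, 107.4, 80.1]
orientation: [3.008, 1.57, 2.876]
ft_force: [0.3, -0.6, 0.4]
gripper_width: 17.0
```

```bash
python3 st.py
```

```text
clamp -97.5 0.82 80.06 F [np.float64(-0.6), np.float64(-0.4), np.float64(0.4)] [-0.018  0.055 -0.061] -7.54
```

>>> drive_tool --pt "0 0.0003 0 0" --pt "0 0.0006 0 0" --pt "0 0.0009 0 0" --pt "0 0.0012 0 0" --pt "0 0.0015 0 0" --pt "0 0.0018 0 0" --pt "0 0.002 0 0" --pt "0 0.002 0 0" --pt "0 0.002 0 0" --pt "0 0.002 0 0"

```text
time_s: 25.93
tcp_pos: [512.6, 109.2, 80.0]
orientation: [-2.739, 1.57, -2.871]
ft_force: [-2.3, -4.0, -1.0]
gripper_width: 16.8
```

```bash
python3 st.py
```

```text
clamp -95.74 0.93 79.99 F [np.float64(-4.3), np.float64(1.8), np.float64(-1.0)] [-0.609  0.298  0.032] -7.55
```

>>> drive_tool --pt "0 0.0002 0 0" --pt "0 0.0004 0 0" --pt "0 0.0006 0 0" --pt "0 0.0007 0 0" --pt "0 0.0007 0 0" --pt "0 0.0007 0 0" --pt "0 0.0007 0 0" --pt "0 0.0007 0 0" --pt "0 0.0007 0 0" --pt "0 0.0007 0 0"

```text
time_s: 26.77
tcp_pos: [512.6, 109.9, 80.0]
orientation: [-2.754, 1.57, -2.885]
ft_force: [-2.3, -3.9, -0.6]
gripper_width: 16.7
```

```bash
python3 st.py
```

```text
clamp -95.01 1.02 79.96 F [np.float64(-4.2), np.float64(1.8), np.float64(-0.6)] [-0.705  0.393  0.05 ] -7.54
```

>>> drive_tool --pt "0 0.0002 0 0" --pt "0 0.0004 0 0" --pt "0 0.0006 0 0" --pt "0 0.0008 0 0" --pt "0 0.001 0 0" --pt "0 0.001 0 0" --pt "0 0.001 0 0" --pt "0 0.001 0 0" --pt "0 0.001 0 0" --pt "0 0.001 0 0"

```text
time_s: 27.6
tcp_pos: [512.8, 111.4, 80.0]
orientation: [2.61, 1.57, 2.478]
ft_force: [-4.4, -0.8, -1.0]
gripper_width: 16.7
```

```bash
python3 st.py
python3 - <<'E'
from h import *
arm.snapshot("side")
for n in("bow","cotter","cotter_seat","cotter_tip"): print(n,[(np.round(d["xyz"],1).tolist(),round(d["conf"],2)) for d in arm.pinpoint("side",n) if d["xyz"][1]>30])
E
```

```text
clamp -93.58 0.98 80.01 F [np.float64(-1.4), np.float64(4.3), np.float64(-1.0)] [-0.03   0.496  0.12 ] -7.54Traceback (most recent call last):
  File "<stdin>", line 3, in <module>
ValueError: it knows: bar_top, bowl, bur_block, cast, clamp, cotter, cotter_seat, cotter_tip, dish, jar, slab, spatula, stud_axis
```

Run:
```python
from h import *
s=arm.snapshot("side").copy();t=arm.snapshot("top").copy()
for n in("cotter","cotter_seat","cotter_tip"): print(n,[(np.round(d["xyz"],1).tolist(),round(d["conf"],2)) for d in arm.pinpoint("side",n) if d["xyz"][1]>30])
W=np.zeros((600,800,3),np.uint8);W[:,:560]=crop(s,195,165,70,75,8)[:600];W[:240,560:]=crop(t,170,260,60,60,4)
cv2.imwrite("pics/c7.png",W)
```

```text
cotter [([514.8, 114.1, 95.8], 0.63)]
cotter_seat [([517.9, 149.3, 97.8], 0.61)]
cotter_tip []
```

View pics/c7.png

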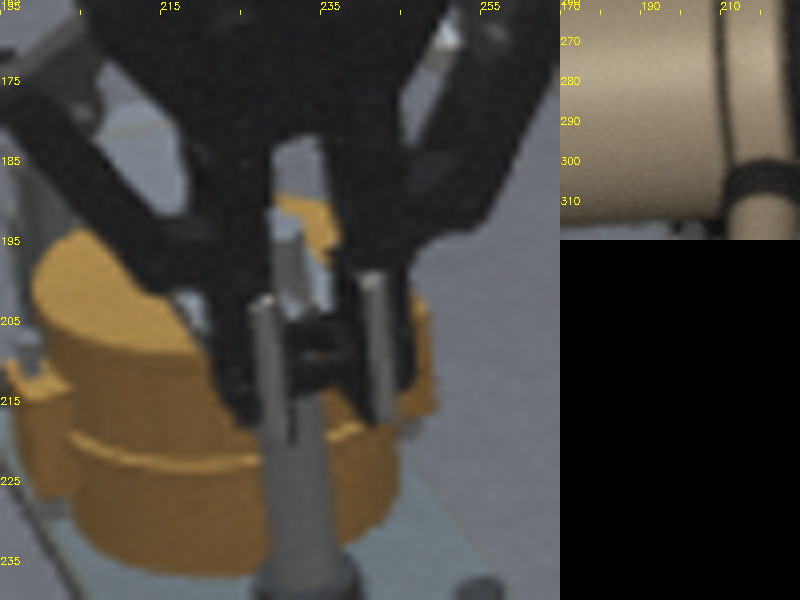

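>>> drive_tool --pt "0 -0.0003 0 0" --pt "0 -0.0006 0 0" --pt "0 -0.0009 0 0" --pt "0 -0.0012 0 0" --pt "0 -0.0015 0 0" --pt "0 -0.0018 0 0" --pt "0 -0.002 0 0" --pt "0 -0.002 0 0" --pt "0 -0.002 0 0" --pt "0 -0.002 0 0"

```text
time_s: 28.73
tcp_pos: [513.2, 108.6, 80.2]
orientation: [-0.536, 1.57, -0.668]
ft_force: [-3.6, -4.1, 0.4]
gripper_width: 16.5
```

```bash
python3 st.py
python3 - <<'E'
from h import *
for x in (-93.6,-99): print(x,proj("side",[cw(x-12,-9,96),cw(x-12,9,96),cw(x+12,-9,96),cw(x+12,9,96)]).round(1).tolist())
E
```

```text
clamp -96.22 0.27 80.2 F [np.float64(-4.6), np.float64(3.1), np.float64(0.4)] [-0.666  0.536  0.127] -7.55
-93.6 [[241.5, 210.9], [231.8, 213.1], [237.4, 205.4], [227.8, 207.4]]
-99 [[242.5, 212.2], [232.7, 214.4], [238.3, 206.6], [228.7, 208.7]]
```

Run:
```python
import subprocess
from h import *
for i in range(3):
    for _ in range(2): arm.snapshot("side")
    exec(open("st.py").read().split("\n",1)[1]); print(s["time_s"],s["gripper_width"])
for n in("cotter","cotter_seat","cotter_tip"): print(n,[(np.round(d["xyz"],1).tolist(),round(d["conf"],2)) for d in arm.pinpoint("side",n) if d["xyz"][1]>30])
```

```text
clamp -96.2 0.24 80.23 F [np.float64(-4.6), np.float64(2.6), np.float64(-0.7)] [-0.723  0.466  0.078] -7.55
28.8333 16.461239530479315
clamp -96.19 0.27 80.21 F [np.float64(-4.7), np.float64(2.5), np.float64(-0.2)] [-0.672  0.523  0.09 ] -7.55
28.9333 16.380780913636325
clamp -96.21 0.27 80.2 F [np.float64(-4.4), np.float64(3.5), np.float64(-0.6)] [-0.709  0.511  0.085] -7.55
29.0333 16.71822569051213
cotter [([519.9, 107.0, 97.0], 0.61)]
cotter_seat [([517.1, 146.7, 98.7], 0.52)]
cotter_tip []
```

>>> drive_tool --pt "0 -0.0003 0 0" --pt "0 -0.0006 0 0" --pt "0 -0.0009 0 0" --pt "0 -0.0012 0 0" --pt "0 -0.0012 0 0" --pt "0 -0.0012 0 0" --pt "0 -0.0012 0 0" --pt "0 -0.0012 0 0" --pt "0 -0.0012 0 0" --pt "0 -0.0012 0 0"

```text
time_s: 30.02
tcp_pos: [512.9, 108.0, 80.2]
orientation: [0.51, 1.57, 0.378]
ft_force: [-0.5, -2.0, 0.2]
gripper_width: 16.7
```

```bash
python3 st.py
```

```text
clamp -96.88 0.44 80.21 F [np.float64(-2.0), np.float64(0.2), np.float64(0.2)] [-0.043  0.063  0.017] -7.55
```

>>> drive_tool --pt "0 -0.0004 0 0" --pt "0 -0.0004 0 0" --pt "0 -0.0004 0 0" --pt "0 -0.0004 0 0" --pt "0 -0.0004 0 0" --pt "0 -0.0004 0 0" --pt "0 -0.0004 0 0" --pt "0 -0.0004 0 0" --pt "0 -0.0004 0 0" --pt "0 -0.0004 0 0"

```text
time_s: 30.85
tcp_pos: [512.7, 107.5, 80.1]
orientation: [0.929, 1.571, 0.797]
ft_force: [0.3, -0.2, -0.7]
gripper_width: 16.7
```

>>> drive_tool --pt "0 0 0 0" --pt "0 0 0 0" --pt "0 0 0 0" --pt "0 0 0 0" --pt "0 0 0 0" --pt "0 0 0 0" --pt "0 0 0 0" --pt "0 0 0 0" --pt "0 0 0 0" --pt "0 0 0 0" --hand 40

```text
time_s: 31.68
tcp_pos: [512.7, 107.5, 80.1]
orientation: [0.857, 1.571, 0.726]
ft_force: [-0.5, 0.1, 0.2]
gripper_width: 34.3
```

>>> drive_tool --pt "-0.015 0 0 0" --pt "-0.035 0 0 0" --pt "-0.065 0 0 0" --pt "-0.1 -0.01 0 0" --pt "-0.12 -0.045 0 0" --pt "-0.12 -0.085 0 0" --pt "-0.12 -0.125 0 0" --pt "-0.12 -0.165 0 0" --pt "-0.12 -0.2 0 0" --pt "-0.12 -0.2 0 0"

```text
time_s: 32.52
tcp_pos: [485.7, -96.2, 200.2]
orientation: [-1.273, 1.569, -1.41]
ft_force: [0.1, 0.3, 0.8]
gripper_width: 33.9
```

Run:
```python
from h import *
s=arm.snapshot("side").copy();t=arm.snapshot("top").copy()
for c in("side","top"):
    for n in("cotter","cotter_seat","cotter_tip","bar_top"): print(c,n,[(np.round(d["xyz"],1).tolist(),round(d["conf"],2)) for d in arm.pinpoint(c,n) if d["xyz"][1]>30])
W=np.zeros((600,800,3),np.uint8);W[:,:440]=crop(s,200,170,55,75,8);W[:300,440:]=crop(t,160,255,72,60,5)
cv2.imwrite("pics/c8.png",W)
```

```text
side cotter [([517.5, 105.1, 94.2], 0.72), ([523.5, 178.5, 98.0], 0.59)]
side cotter_seat [([517.4, 146.1, 97.7], 0.64)]
side cotter_tip [([524.7, 177.0, 97.4], 0.56)]
side bar_top [([523.3, 187.8, 89.9], 0.67)]
top cotter [([508.0, 105.9, 95.2], 0.66)]
top cotter_seat [([514.1, 141.6, 101.7], 0.84)]
top cotter_tip [([522.7, 179.5, 93.7], 0.59)]
top bar_top [([525.9, 184.8, 93.0], 0.81)]
```

View pics/c8.png

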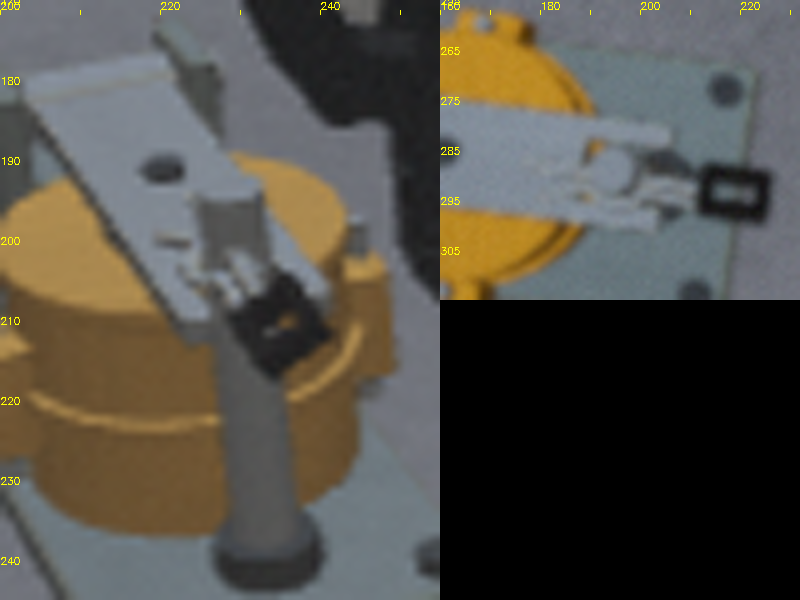

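Run:
```python
from h import *
a=unproj("top",(218.8,293.2),100);b=unproj("top",((612-440)/5+159.6,254.6+168/5),113);print(a.round(1),b.round(1),np.hypot(*(a-b)[:2]).round(1))
a=unproj("side",(200+280/8-.4,170+318/8-.4),97);print(a, unproj("side",(228.4,193.1),113))
print(arm.read_state()["time_s"]); print(arm.close_job())
```

```text
[511.2 105.8 100. ] [518.7 144.4 113. ] 39.4
[512.70174986 108.79255257  97.        ] [518.67080438 144.49637577 113.        ]
33.0167
the job is handed in; nothing more can be done
None
```

I handed the job in at about 33 s of the 67 s allowed, with the bar down on the flask and the cotter through the stud. No verdict was reported.

**Bar:** I swung it down until it stopped at 89.9 mm, against a 16.5 N push. The pictures and both networks' `bar_top` estimates (about 90–93 mm) show it level.

**Cotter:** I took the small black one from the slab. I felt for the stud's top to set the hole height, and the leg then went in with no measurable resistance. The bow rode up and dropped over the stud, and I released the cotter at near-zero force. In the last top picture its loop centre is 39.4 mm from the stud's axis (39 mm when seated), and the bow lies round the stud. I then withdrew the arm.

**Checks that disagreed:**
- **Past the seat:** I pushed the cotter about 3 mm beyond the seat at roughly 5 N. I expected a firm stop, but the push did not build up like one, so I eased back to zero force.
- **Bow force:** it read only about 4–5 N at the moments I sampled, below the 7–15 N stated.
- **Side view:** it puts the loop about 36 mm from the stud, within the camera's error.
- **Bystanders:** I did not look at these again at the end. I saw no contact with them during the moves.

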